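# Show a printed leg plate to the inspection camera

### The job

Take the leg plate with the single large round hub out of the rack and hold it up in the air in front of the inspection camera: the face of its hub centred on the lens axis 12 cm from the lens, hub side towards the lens, the plate square to the line of sight and the same way up as it stood in the rack. Finish while still holding it there, steady in the gripper. Do not touch the camera, and leave the other two plates in the rack and the wheel and screwdriver on the bench where they are.

Things in the scene. Friction and masses are not known exactly. Their poses are not given: they have to be found in the camera images.
- hub_link_center (a point): Centre (half-way up) of the plate to show: loose, white printed plastic, about 70 g, 110 mm tall, upright in one of the three slots, its foot 6 mm above the bench. 10 mm thick; 50 mm wide up to 72 mm above the foot, then a flat neck 30 mm wide to the top: grip that across its thickness. x = plate normal, out of the side with the hub; y = across the width; z = up along its length.
- hub_face (a point): Centre of the flat outer face of the plate's one round hub (32 mm diameter, 8 mm proud, axis 50 mm above the foot): 13 mm along x and 5 mm down along z from hub_link_center. Same axes.
- hub_link: The same leg plate as a body; its origin is the centre of its underside, 55 mm below hub_link_center, same axes.
- rack: Grey rack fixed to the bench, 222 mm long (its x) by 85 mm, origin at the centre of its underside. Three slots at x = -70, 0 and +70 mm, each holding one plate crosswise, hub or block side towards the rack's +x. Slot floors are 6 mm and slot walls end 34 mm above the bench: the plates stand 28 mm deep with 1 mm play all round; lift straight up.
- inspection_camera: Fixed white camera head, black lens barrel (40 mm diameter), ring light (66 mm diameter, 20 mm behind the lens front), on an upright post with a 120 mm square foot; about 0.33 m tall. Origin on the bench, 60 mm (level) behind the lens front; it looks to its own -x, 25 degrees below level.
- lens (a point): Centre of the front of the lens, 260 mm above the bench. Its x axis points backwards into the lens (25 degrees upwards), so the line of sight is its -x; y is level.
- focus (a point): The point in the air on the lens axis 120 mm in front of the lens, 209 mm above the bench, where the centre of the hub face must be. x axis points from here to the lens (25 degrees above level), y is level, z is upwards at 25 degrees from vertical. A plate properly shown has its x, y and z axes along these.
- twin_link_center (a point): Centre of another white plate in the rack, 100 mm tall, 50 mm wide all the way up, with two small hubs (16 mm diameter) side by side. Loose; to be left standing. Same axes as the first.
- block_link_center (a point): Centre of the third white plate in the rack, 105 mm tall, 50 mm wide all the way up, with a rectangular block (44 x 28 mm, 16 mm proud) on its side. Loose; to be left standing. Same axes as the first.
- wheel: Bystander: a black rubber robot wheel lying flat, 72 mm in diameter, 28 mm high; origin at the centre of its underside.
- screwdriver: Bystander: a screwdriver 170 mm long lying on the bench along its x; origin on its underside.
Not all that is in view belongs to the job. What is shaped like the hub_link but green or yellow is not meant.

How it is judged:
By the outcome, as a careful person would: the job done as asked, in the order asked, and still so for the second after the job is handed in, while the arm keeps its last pose, push and grip.
It also fails if it takes over 35 s, if anything falls off the work surface, if the arm or the gripper's body presses on something with over 40 N, if the wrist force passes 120 N, or if a joint passes its speed limit or range.

### The arm

A 6-joint arm with a two-finger parallel gripper is mounted at the origin on the work surface. World frame = base frame: x ahead of the robot, y to its left, z up, the work surface at z = 0. Lengths are in m, angles in degrees, forces in N, time in s.
With the tool pointing down it reaches from about 0.225 to 0.725 m from the base axis. Payload 3.1 kg.
Tool frame: the origin (TCP) lies on the centre line of the jaws, within the pads' length; the fingertips stand 25 mm ahead of it and the grasp point (between the pads) lies 6 mm ahead of it (bot.tips_ahead is the x of the fingertips in the tool frame, in m); x points along the fingers, y is the direction in which the jaws open and shut, and the axes are right-handed (so a half turn about x gives the same grasp; the last joint's range is limited). The gripper opens to 85 mm and grips with 20 to 120 N. Pads are 22 mm wide; open, the fingers measure 114 mm over their backs; the gripper's body (76 mm by 85 mm) begins 54 mm behind the grasp point. The pads swing forward as they close: fully open they stand 13 mm farther back than shut.
Start: joints at [-74.931, 2.75, 5.684, 92.934, 0, 82.678], TCP at [0.2, -0.485, 0.256] pointing down, gripper open.
Joint ranges: [-166.93, 166.93], [-56.73, 111.36], [-69.38, 81.34], [-121.58, 131.49], [-85.45, 84.26], [-180, 180]. Speed limits (degrees/s): [159.86, 159.86, 180, 180, 180, 180].

### API

Orientations are given as a 3x3 rotation matrix whose columns are the frame's x, y, z axes.
In Python, from workcell import bot gives the robot as it stands.
- The arm moves only by the shell command python3 -m creep 'ROWS' [FORCE]. ROWS is JSON, a list of rows, each an object of numbers: "x", "y", "z": the shift along the tool's x, y, z scaled (see below); "ax", "ay", "az": the turn, a rotation vector about the tool's x, y, z scaled (see below); "fingers": the finger opening in mm, from 0 to 85.4. A call has 1 to 12 rows; each row shifts and turns the commanded pose from where the row before left it, along the tool's axes as they then stand; what a row does not reach is not made up. The controller multiplies each number of a shift by 30 mm and each number of a turn by 6 degrees. A row lasts 1/12 s, in which the tool goes at most 41.7 mm and 7.16 degrees, less where a joint would pass 70% of its speed; a pose out of reach is approached as far as the arm can. A call with a number of a shift or a turn outside -1 to 1 is refused whole. A call with a gripper value outside its range is refused whole. The fingers move at their own pace and stop on an object; FORCE is the grip in N (left out, the last holds). Time passes only in rows, so rows that do not move let the fingers close. It gives the time, the measured TCP pose, the force and the opening at its end, in the units of the state.
- bot.get_obs(): the state, without advancing time (a new reading comes with each control period).
- bot.grab_frame(name): name is "scene" or "top" or "wrist"; returns the picture (384x512x3 uint8, blue, green, red); there is no depth.
- bot.camera_info(name): a dict with "mtx" (3x3 intrinsics, pixels), "k1" (the pictures are not rectified: a ray, as slopes to the right and down, at radius r is drawn at 1 + k1 r^2 times it, then the intrinsics apply), "rvec" (rotation vector, rad) and "tvec" (3), from world to camera coordinates, as OpenCV has them; the wrist camera has in their place "tool_from_camera" (4x4, takes a point from camera to tool coordinates, whose origin is the TCP and whose axes are the tool frame's). Camera axes: x right, y down, z forward; pixel columns grow to the right and rows downward; lengths in m; the calibration is good to about 2 mm. A picture is of the moment at which its call begins: read the wrist's pose just before it. camera_info takes no time and is no camera call.
- bot.finish_job(): hands the job in, once; it reports no verdict.
The state is a dict: "clock": time; "q": joint angles; "joint_vel": joint speeds; "tau": joint torques, N m; "eef_pos": TCP position; "tcp_rot": TCP orientation; "ft_force": force on the tool from outside, world axes, zero at the start; "ft_torque": the same for the moment, N m; "grip_width": finger opening in m.
Only numpy, scipy, OpenCV 4.12 (cv2) and the standard library are available. Lean on these libraries where they do the work, as an engineer would, in place of code of your own. Each camera call takes 0.05 s, during which the arm holds its last target. There are 200 camera calls.

## Working session

There is one attempt and no reset: what is moved stays moved. The work goes in short steps, Python scripts to look and compute and a shell command to move; the robot and the scene stay as the last step left them, time stands still between calls to the robot, and variables do not carry over. Pictures are saved under pics/ and viewed, about 8 in all and at most 12, crops included, and the job is handed in when it is done.

```bash
mkdir -p pics; ls
python3 - <<'E'
from workcell import bot
import cv2,numpy as np
for n in("scene","top"):
    cv2.imwrite(f"pics/{n}0.png",bot.grab_frame(n))
    c=bot.camera_info(n);print(n,c)
print(bot.camera_info("wrist"));o=bot.get_obs();print(o)
E
```

```text
pics
scene {'mtx': array([[380.12155082,   0.        , 259.71707631],
       [  0.        , 380.12155082, 193.18289869],
       [  0.        ,   0.        ,   1.        ]]), 'k1': -0.12667509363049292, 'rvec': array([ 2.03138487,  0.90978789, -0.47320352]), 'tvec': array([-0.33113294, -0.1395232 ,  1.57131025])}
top {'mtx': array([[416.12675749,   0.        , 256.63017529],
       [  0.        , 416.12675749, 191.91941651],
       [  0.        ,   0.        ,   1.        ]]), 'k1': 0.01373657448007283, 'rvec': array([ 2.18199145, -2.18242334,  0.05963675]), 'tvec': array([-0.02529619,  0.59652328,  1.48007607])}
{'mtx': array([[321.9094042 ,   0.        , 255.57887758],
       [  0.        , 321.9094042 , 193.22149062],
       [  0.        ,   0.        ,   1.        ]]), 'k1': -0.07159764479821049, 'tool_from_camera': array([[-9.38062997e-04, -3.03096865e-01,  9.52959291e-01,
        -1.18465765e-01],
       [ 9.99999461e-01, -7.07691158e-04,  7.59280619e-04,
         2.46636122e-04],
       [ 4.44265288e-04,  9.52959490e-01,  3.03097366e-01,
        -7.67839172e-02],
       [ 0.00000000e+00,  0.00000000e+00,  0.00000000e+00,
         1.00000000e+00]])}
{'clock': 0.1, 'q': array([-7.49326800e+01,  2.78977772e+00,  5.59955439e+00,  9.29342771e+01,
        1.07277691e-03,  8.26768894e+01]), 'joint_vel': array([-0.01097307, -0.06146209,  0.20401059, -0.04605773,  0.00674498,
       -0.01679575]), 'tau': array([ 2.18517656e-03, -3.39851010e+01,  3.20935643e+01,  1.58297288e-02,
       -1.97859135e-04, -1.90762755e-06]), 'eef_pos': array([ 0.19983491, -0.48492988,  0.25521487]), 'tcp_rot': array([[-5.46784438e-04,  3.80915347e-01, -9.24609755e-01],
       [ 2.10310481e-03, -9.24607411e-01, -3.80915625e-01],
       [-9.99997639e-01, -2.15282996e-03, -2.95543956e-04]]), 'ft_force': array([ 0.40204161,  0.26398688, -0.07198457]), 'ft_torque': array([-0.00697055, -0.00341906,  0.02964564]), 'grip_width': 0.08521633103837699}
```

View pics/scene0.png

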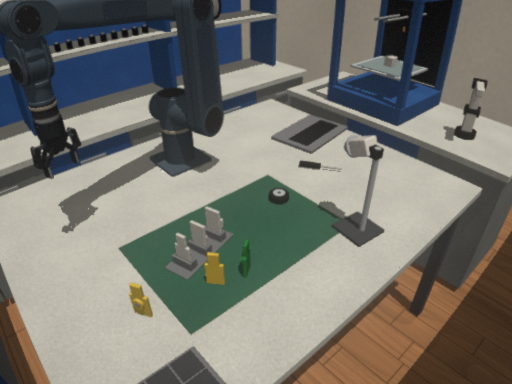

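View pics/top0.png

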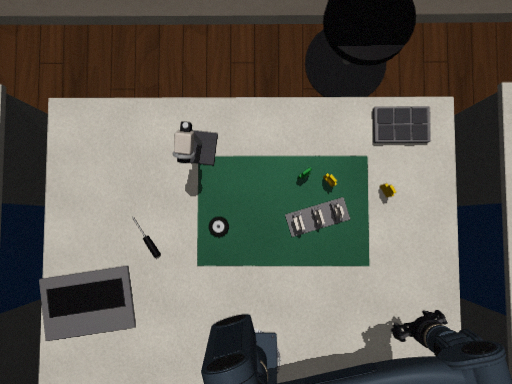

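```bash
cat > h.py <<'E'
import cv2,numpy as np
from workcell import bot
def cam(n):
    c=bot.camera_info(n); K=c["mtx"];k=c["k1"]
    if n=="wrist":
        o=bot.get_obs();T=np.eye(4);T[:3,:3]=o["tcp_rot"];T[:3,3]=o["eef_pos"]
        W=T@c["tool_from_camera"]; return K,k,W[:3,:3],W[:3,3]
    R=cv2.Rodrigues(c["rvec"])[0]; return K,k,R.T,-R.T@c["tvec"]
def ray(C,p):
    K,k,R,t=C
    d=cv2.undistortPoints(np.array([[p]],float),K,np.array([k,0,0,0,0.]))[0,0]
    v=R@np.r_[d,1]; return t,v/np.linalg.norm(v)
def onz(C,p,z):
    t,v=ray(C,p); return t+v*(z-t[2])/v[2]
def proj(C,P):
    K,k,R,t=C; P=np.atleast_2d(P).astype(float); Q=(P-t)@R
    return cv2.projectPoints(Q,np.zeros(3),np.zeros(3),K,np.array([k,0,0,0,0.]))[0][:,0]
def tri(rays):
    A=np.zeros((3,3));b=np.zeros(3)
    for t,v in rays:
        M=np.eye(3)-np.outer(v,v);A+=M;b+=M@t
    X=np.linalg.solve(A,b); return X,[np.linalg.norm((np.eye(3)-np.outer(v,v))@(X-t)) for t,v in rays]
E
python3 - <<'E'
import cv2,numpy as np
s=cv2.imread("pics/scene0.png");t=cv2.imread("pics/top0.png")
def crop(i,x,y,w,h,f): return cv2.resize(i[y:y+h,x:x+w],None,fx=f,fy=f,interpolation=cv2.INTER_CUBIC)
a=crop(s,160,200,80,60,5);b=crop(s,310,130,80,120,2.5)
c=crop(t,280,190,80,60,5);d=crop(t,165,115,60,60,5)
top=np.hstack([a,c]);bot=np.hstack([b,np.zeros((300,300,3),np.uint8),d])
cv2.imwrite("pics/crop0.png",np.vstack([top,bot]))
from h import *
C=cam("top");S=cam("scene")
for p in[(339,212),(319,218),(298,225)]:print(onz(C,p,.11))
print(onz(C,(219,227),.028),onz(S,(182,249),.09),C[3],S[3])
# rack by colour: gray on mat: non-green inside mat
E
```

```text
[ 0.52263369 -0.30372323  0.11      ]
[ 0.50245086 -0.23636701  0.11      ]
[ 0.47892796 -0.16564511  0.11      ]
[0.47064388 0.1086892  0.028     ] [ 0.55129603 -0.32543057  0.09      ] [ 0.49739196 -0.04265368  1.51587829] [ 1.23949854 -0.65969405  0.7915673 ]
```

View pics/crop0.png

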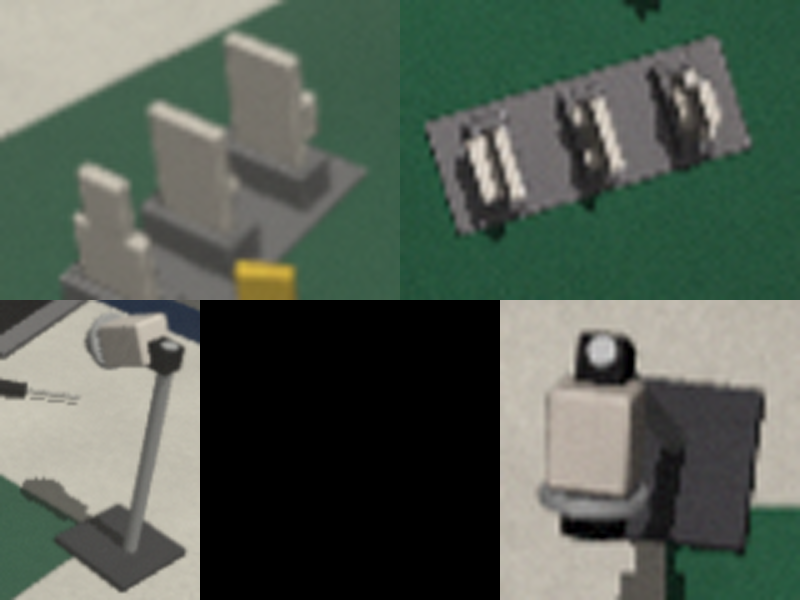

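Run:
```python
from h import *
t=cv2.imread("pics/top0.png");s=cv2.imread("pics/scene0.png")
C=cam("top");S=cam("scene")
hsv=cv2.cvtColor(t,cv2.COLOR_BGR2HSV)
m=np.zeros(t.shape[:2],np.uint8); m[192:245,280:356]=((hsv[192:245,280:356,1]<90)*255).astype(np.uint8)
cn=max(cv2.findContours(m,0,2)[0],key=cv2.contourArea)
r=cv2.minAreaRect(cn);b=cv2.boxPoints(r);W=np.array([onz(C,p,.006) for p in b]);print("rack",b,W,W.mean(0),np.linalg.norm(np.diff(W,axis=0),axis=1))
c=W.mean(0);e=W[1]-W[0] if np.linalg.norm(W[1]-W[0])>.15 else W[2]-W[1];e/=np.linalg.norm(e);e*=np.sign(e[1])
print("axis",e,"yaw",np.degrees(np.arctan2(e[1],e[0])),"slots",[(c+d*e)[:2] for d in(-.07,0,.07)])
# foot in scene crop corners
for q in[(55,540),(122,505),(185,550),(122,590)]:
    p=(q[0]/2.5+310,(q[1]-300)/2.5+130);print("footS",onz(S,p,.012))
for q in[(763,390),(742,550),(640,378)]:
    p=((q[0]-500)/5+165,(q[1]-300)/5+115);print("footT",onz(C,p,.012))
f=lambda q:((q[0]-500)/5+165,(q[1]-300)/5+115)
print("lens",onz(C,f((592,525)),.25),"ring",onz(C,f((594,500)),.27))
# top-edge of neck: top view and scene
print("necktop",onz(C,(280+308/5,190+100/5),.116))
print(proj(S,[[.5226,-.3037,.116]]))
```

```text
rack [[284.1664  214.01031]
 [343.24258 195.92578]
 [350.38846 219.26889]
 [291.3123  237.35342]] [[ 0.51719993 -0.12498072  0.006     ]
 [ 0.58268811 -0.33911556  0.006     ]
 [ 0.4983078  -0.36365174  0.006     ]
 [ 0.43314655 -0.15036383  0.006     ]] [ 0.5078356  -0.24452796  0.006     ] [0.22392506 0.08787525 0.22301955]
axis [-0.29245579  0.95627905 -0.        ] yaw 107.00503768427052 slots [array([ 0.5283075, -0.3114675]), array([ 0.5078356 , -0.24452796]), array([ 0.48736369, -0.17758843])]
footS [0.70285326 0.12543646 0.012     ]
footS [0.71708909 0.24913799 0.012     ]
footS [0.82764245 0.23332486 0.012     ]
footS [0.81728671 0.11316315 0.012     ]
footT [0.81316152 0.11753292 0.012     ]
footT [0.69535081 0.13211875 0.012     ]
footT [0.82220584 0.20774952 0.012     ]
lens [0.6795659  0.19672153 0.25      ] ring [0.69190952 0.19190294 0.27      ]
necktop [ 0.52922519 -0.31138371  0.116     ]
[[181.9094229  232.78103313]]
```

```bash
python3 -m creep '[{"z":-1,"y":-0.1,"fingers":45},{"z":-1,"y":-0.1},{"z":-1,"y":-0.1},{"z":-1,"y":-0.1},{"z":-1,"y":-0.1},{"z":-1,"y":-0.1},{"z":-1,"y":-0.1},{"z":-1,"y":-0.1},{"z":-1,"y":-0.1},{"z":-1,"y":-0.1},{"z":-1,"y":-0.1},{"z":-1,"y":-0.1}]'
python3 -m creep '[{"ax":-1},{"ax":-1},{"ax":-1},{"ax":-1},{"ax":-1},{"ax":-1},{"ax":-1},{"ax":-1},{"ax":-1},{"ax":-1},{"ax":-1},{"ax":-1}]'
python3 -m creep '[{"ax":-1},{"ax":-1},{"ax":-1},{"ax":-1},{"ax":-1},{"ax":-1},{"ax":-1},{"ax":-1},{"ax":-1},{"ax":-1},{"ax":-1},{"ax":-1}]'
python3 -m creep '[{"ax":-1},{"ax":-1},{"ax":-1},{"ax":-1},{"ax":-1},{}]'
cat > look.py <<'E'
from h import *
import sys
o=bot.get_obs();im=bot.grab_frame("wrist");cv2.imwrite(f"pics/{sys.argv[1]}.png",im)
np.savez(f"pics/{sys.argv[1]}.npz",p=o["eef_pos"],R=o["tcp_rot"])
print({k:np.round(o[k],3).tolist() for k in("clock","q","eef_pos","tcp_rot","grip_width","ft_force")})
E
python3 look.py w1
python3 - <<'E'
from h import *
C=cam("wrist");e=np.array([-.2924,.9563,0]);a=np.array([.9563,.2924,0]);c=np.array([.5285,-.3113,.116])
P=[c+i*.005*e+j*.015*a for i in(-1,1) for j in(-1,1)]
print(proj(C,P))
E
```

```text
{'clock': 0.1, 'q': [-74.933, 2.79, 5.6, 92.934, 0.001, 82.677], 'eef_pos': [0.2, -0.485, 0.255], 'tcp_rot': [[-0.001, 0.381, -0.925], [0.002, -0.925, -0.381], [-1.0, -0.002, -0.0]], 'grip_width': 0.085, 'ft_force': [0.402, 0.264, -0.072]}
[[ 212.27054275 -267.70004108]
 [ 220.00879302 -255.83010742]
 [ 199.19868701 -266.37139709]
 [ 208.35965594 -253.23115001]]$[0]: bad value
$[0]: bad value
$[0]: bad value
$[0]: bad value
```

View pics/w1.png

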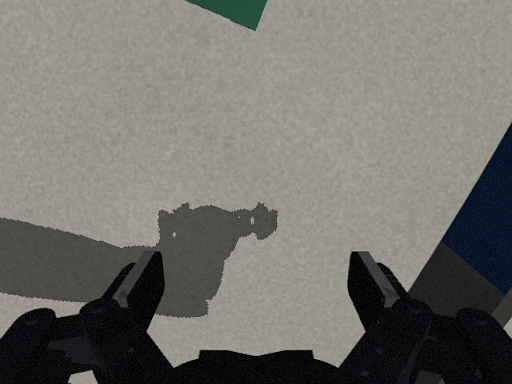

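```bash
python3 -m creep '[{"x":0,"y":-0.1,"z":-1,"ax":0,"ay":0,"az":0,"fingers":45}]'
```

```text
clock: 0.23
eef_pos: [0.2236, -0.4729, 0.2553]
tcp_rot: [[-0.003, 0.376, -0.927], [-0.0, -0.927, -0.376], [-1.0, -0.001, 0.003]]
ft_force: [0.8, 0.1, 0.1]
grip_width: 0.0755
```

```bash
python3 -m creep '[{"x":0,"y":-0.1,"z":-1,"ax":0,"ay":0,"az":0,"fingers":45},{"x":0,"y":-0.1,"z":-1,"ax":0,"ay":0,"az":0,"fingers":45},{"x":0,"y":-0.1,"z":-1,"ax":0,"ay":0,"az":0,"fingers":45},{"x":0,"y":-0.1,"z":-1,"ax":0,"ay":0,"az":0,"fingers":45},{"x":0,"y":-0.1,"z":-1,"ax":0,"ay":0,"az":0,"fingers":45},{"x":0,"y":-0.1,"z":-1,"ax":0,"ay":0,"az":0,"fingers":45},{"x":0,"y":-0.1,"z":-1,"ax":0,"ay":0,"az":0,"fingers":45},{"x":0,"y":-0.1,"z":-1,"ax":0,"ay":0,"az":0,"fingers":45},{"x":0,"y":-0.1,"z":-1,"ax":0,"ay":0,"az":0,"fingers":45},{"x":0,"y":-0.1,"z":-1,"ax":0,"ay":0,"az":0,"fingers":45},{"x":0,"y":-0.1,"z":-1,"ax":0,"ay":0,"az":0,"fingers":45}]'
python3 -m creep '[{"x":0,"y":0,"z":0,"ax":-1,"ay":0,"az":0,"fingers":45},{"x":0,"y":0,"z":0,"ax":-1,"ay":0,"az":0,"fingers":45},{"x":0,"y":0,"z":0,"ax":-1,"ay":0,"az":0,"fingers":45},{"x":0,"y":0,"z":0,"ax":-1,"ay":0,"az":0,"fingers":45},{"x":0,"y":0,"z":0,"ax":-1,"ay":0,"az":0,"fingers":45},{"x":0,"y":0,"z":0,"ax":-1,"ay":0,"az":0,"fingers":45},{"x":0,"y":0,"z":0,"ax":-1,"ay":0,"az":0,"fingers":45},{"x":0,"y":0,"z":0,"ax":-1,"ay":0,"az":0,"fingers":45},{"x":0,"y":0,"z":0,"ax":-1,"ay":0,"az":0,"fingers":45},{"x":0,"y":0,"z":0,"ax":-1,"ay":0,"az":0,"fingers":45},{"x":0,"y":0,"z":0,"ax":-1,"ay":0,"az":0,"fingers":45},{"x":0,"y":0,"z":0,"ax":-1,"ay":0,"az":0,"fingers":45}]'
python3 -m creep '[{"x":0,"y":0,"z":0,"ax":-1,"ay":0,"az":0,"fingers":45},{"x":0,"y":0,"z":0,"ax":-1,"ay":0,"az":0,"fingers":45},{"x":0,"y":0,"z":0,"ax":-1,"ay":0,"az":0,"fingers":45},{"x":0,"y":0,"z":0,"ax":-1,"ay":0,"az":0,"fingers":45},{"x":0,"y":0,"z":0,"ax":-1,"ay":0,"az":0,"fingers":45},{"x":0,"y":0,"z":0,"ax":-1,"ay":0,"az":0,"fingers":45},{"x":0,"y":0,"z":0,"ax":-1,"ay":0,"az":0,"fingers":45},{"x":0,"y":0,"z":0,"ax":-1,"ay":0,"az":0,"fingers":45},{"x":0,"y":0,"z":0,"ax":-1,"ay":0,"az":0,"fingers":45},{"x":0,"y":0,"z":0,"ax":-1,"ay":0,"az":0,"fingers":45},{"x":0,"y":0,"z":0,"ax":-1,"ay":0,"az":0,"fingers":45},{"x":0,"y":0,"z":0,"ax":-1,"ay":0,"az":0,"fingers":45}]'
python3 -m creep '[{"x":0,"y":0,"z":0,"ax":-1,"ay":0,"az":0,"fingers":45},{"x":0,"y":0,"z":0,"ax":-1,"ay":0,"az":0,"fingers":45},{"x":0,"y":0,"z":0,"ax":-1,"ay":0,"az":0,"fingers":45},{"x":0,"y":0,"z":0,"ax":-1,"ay":0,"az":0,"fingers":45},{"x":0,"y":0,"z":0,"ax":-1,"ay":0,"az":0,"fingers":45},{"x":0,"y":0,"z":0,"ax":0,"ay":0,"az":0,"fingers":45},{"x":0,"y":0,"z":0,"ax":0,"ay":0,"az":0,"fingers":45}]'
python3 look.py w2
python3 - <<'E'
from h import *
C=cam("wrist");e=np.array([-.2924,.9563,0]);a=np.array([.9563,.2924,0]);c=np.array([.5285,-.3113,.116])
P=[c+i*.005*e+j*.015*a for i in(-1,1) for j in(-1,1)]
print(proj(C,P))
E
```

```text
clock: 1.15
eef_pos: [0.5202, -0.3139, 0.2557]
tcp_rot: [[-0.001, 0.381, -0.925], [0.001, -0.925, -0.381], [-1.0, -0.001, 0.001]]
ft_force: [0.3, -0.5, 0.2]
grip_width: 0.0449
clock: 2.15
eef_pos: [0.5189, -0.3149, 0.2557]
tcp_rot: [[-0.001, 0.997, 0.082], [0.001, 0.082, -0.997], [-1.0, -0.001, -0.001]]
ft_force: [-0.5, 0.4, -0.6]
grip_width: 0.0452
clock: 3.15
eef_pos: [0.5189, -0.3149, 0.2557]
tcp_rot: [[-0.001, 0.23, 0.973], [0.001, 0.973, -0.23], [-1.0, 0.0, -0.001]]
ft_force: [-0.6, -0.0, 0.6]
grip_width: 0.0446
clock: 3.73
eef_pos: [0.519, -0.3149, 0.2558]
tcp_rot: [[-0.001, -0.28, 0.96], [0.001, 0.96, 0.28], [-1.0, 0.001, -0.001]]
ft_force: [1.1, -0.2, 0.5]
grip_width: 0.0452
{'clock': 3.733, 'q': [-37.573, 15.391, 19.808, 94.469, -0.001, -53.813], 'eef_pos': [0.519, -0.315, 0.256], 'tcp_rot': [[-0.001, -0.28, 0.96], [0.001, 0.96, 0.28], [-1.0, 0.001, -0.001]], 'grip_width': 0.045, 'ft_force': [1.099, -0.209, 0.546]}
[[250.96205895 183.37236824]
 [251.58825791 216.84551249]
 [262.94976214 183.216578  ]
 [263.18081709 216.69945328]]
```

View pics/w2.png

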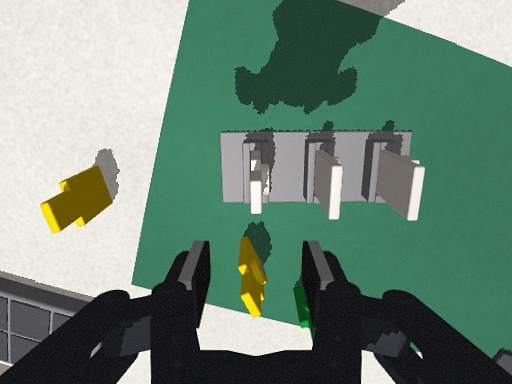

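Run:
```python
from h import *
im=cv2.imread("pics/w2.png");C=cam("wrist")
cv2.imwrite("pics/w2c.png",cv2.resize(im[120:230,210:310],None,fx=5,fy=5,interpolation=cv2.INTER_CUBIC))
sub=im[120:230,235:285];g=sub.min(2)
for r in range(165,220,4): print(r,im[r,244:276].min(1).tolist())
m=np.zeros(im.shape[:2],np.uint8);m[150:225,240:290]=(im[150:225,240:290].min(2)>190)
cn=max(cv2.findContours(m,0,2)[0],key=cv2.contourArea);r=cv2.minAreaRect(cn);print(r)
```

```text
165 [174, 172, 170, 169, 165, 134, 60, 223, 251, 250, 255, 139, 120, 126, 123, 125, 115, 110, 112, 109, 109, 107, 104, 108, 102, 74, 73, 77, 73, 102, 168, 164]
169 [174, 171, 170, 169, 167, 135, 58, 235, 249, 254, 134, 119, 119, 124, 119, 123, 111, 110, 121, 119, 118, 117, 118, 117, 156, 81, 76, 73, 173, 169, 166, 162]
173 [177, 174, 170, 168, 164, 143, 77, 94, 99, 96, 97, 101, 98, 99, 102, 100, 95, 120, 124, 126, 125, 118, 118, 193, 191, 84, 65, 169, 170, 167, 163, 167]
177 [176, 172, 167, 167, 161, 141, 93, 97, 100, 101, 97, 101, 102, 96, 99, 99, 98, 109, 131, 133, 126, 132, 128, 121, 228, 91, 67, 101, 167, 166, 166, 163]
181 [170, 173, 167, 165, 165, 142, 121, 181, 189, 189, 188, 184, 187, 190, 194, 191, 169, 98, 127, 131, 125, 123, 117, 243, 244, 95, 150, 151, 167, 166, 167, 165]
185 [166, 173, 171, 165, 161, 141, 186, 233, 250, 248, 247, 246, 245, 244, 243, 246, 224, 133, 116, 120, 121, 118, 116, 113, 251, 113, 64, 171, 169, 166, 164, 168]
189 [163, 176, 171, 163, 160, 142, 177, 231, 250, 248, 247, 246, 245, 245, 242, 246, 216, 151, 113, 105, 237, 233, 232, 231, 240, 91, 64, 169
[... 418 characters left out ...]
3, 241, 240, 242, 217, 157, 153, 172, 169, 163, 154, 155, 111, 153, 153, 157, 152, 151, 152, 151]
205 [67, 69, 71, 69, 62, 59, 124, 228, 250, 248, 245, 245, 243, 240, 240, 241, 220, 160, 72, 72, 71, 68, 69, 72, 70, 68, 71, 69, 66, 64, 70, 70]
209 [69, 71, 73, 67, 69, 61, 113, 227, 248, 247, 245, 243, 241, 238, 235, 239, 221, 161, 74, 65, 71, 72, 70, 69, 68, 68, 69, 70, 71, 68, 72, 68]
213 [71, 68, 68, 62, 67, 69, 56, 178, 211, 212, 205, 203, 203, 201, 205, 203, 168, 83, 67, 68, 70, 67, 65, 71, 73, 69, 67, 62, 67, 69, 66, 68]
217 [68, 67, 68, 67, 68, 65, 69, 72, 69, 73, 67, 63, 67, 62, 68, 72, 75, 66, 67, 72, 67, 67, 66, 69, 75, 67, 67, 70, 70, 71, 69, 69]
((255.0, 197.0), (32.0, 10.0), 90.0)
```

View pics/w2c.png

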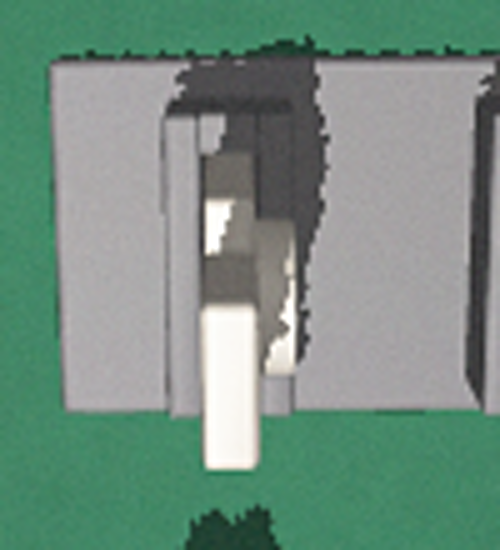

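Run:
```python
from h import *
C=cam("wrist");o=bot.get_obs();R=o["tcp_rot"]
P=onz(C,(255.6,197),.116);print("neck",P)
e=onz(C,(251,213),.116)-onz(C,(251,182),.116);print("across dir",e,np.degrees(np.arctan2(e[1],e[0])))
for p in[(221,132),(411,132)]:print(onz(C,p,.006))
a=onz(C,(221,132),.006);b=onz(C,(411,132),.006);d=b-a;print("rack yaw",np.degrees(np.arctan2(d[1],d[0])),np.linalg.norm(d))
t=P.copy();t[2]=.107;print("tool shift mm",R.T@(t-o["eef_pos"])*1e3,"tool y yaw",np.degrees(np.arctan2(R[1,1],R[0,1])))
```

```text
neck [ 0.52602971 -0.31340885  0.116     ]
across dir [0.02656762 0.00760453 0.        ] 15.972864409451255
[ 0.49723134 -0.36276381  0.006     ]
[ 0.43502457 -0.15314755  0.006     ]
rack yaw 106.52904646707273 0.2186519110642437
tool shift mm [148.93574337  -0.59715824   7.22567782] tool y yaw 106.24613285598858
```

```bash
python3 -m creep '[{"x":0,"y":-0.02,"z":0.24,"ax":0,"ay":0,"az":0,"fingers":45},{"x":0.8,"y":0,"z":0,"ax":0,"ay":0,"az":0,"fingers":45},{"x":0.8,"y":0,"z":0,"ax":0,"ay":0,"az":0,"fingers":45},{"x":0.8,"y":0,"z":0,"ax":0,"ay":0,"az":0,"fingers":45},{"x":0.8,"y":0,"z":0,"ax":0,"ay":0,"az":0,"fingers":45},{"x":0.8,"y":0,"z":0,"ax":0,"ay":0,"az":0,"fingers":45},{"x":0.5,"y":0,"z":0,"ax":0,"ay":0,"az":0,"fingers":45},{"x":0.46,"y":0,"z":0,"ax":0,"ay":0,"az":0,"fingers":45},{"x":0,"y":0,"z":0,"ax":0,"ay":0,"az":0,"fingers":45}]'; python3 -m creep '[{"x":0,"y":0,"z":0,"ax":0,"ay":0,"az":0,"fingers":0},{"x":0,"y":0,"z":0,"ax":0,"ay":0,"az":0,"fingers":0},{"x":0,"y":0,"z":0,"ax":0,"ay":0,"az":0,"fingers":0},{"x":0,"y":0,"z":0,"ax":0,"ay":0,"az":0,"fingers":0},{"x":0,"y":0,"z":0,"ax":0,"ay":0,"az":0,"fingers":0},{"x":0,"y":0,"z":0,"ax":0,"ay":0,"az":0,"fingers":0},{"x":0,"y":0,"z":0,"ax":0,"ay":0,"az":0,"fingers":0},{"x":0,"y":0,"z":0,"ax":0,"ay":0,"az":0,"fingers":0}]' 60
```

```text
clock: 4.53
eef_pos: [0.5245, -0.3118, 0.1031]
tcp_rot: [[-0.006, -0.281, 0.96], [0.005, 0.96, 0.281], [-1.0, 0.006, -0.004]]
ft_force: [-0.3, 0.6, -0.8]
grip_width: 0.0453
clock: 5.2
eef_pos: [0.5271, -0.3138, 0.1094]
tcp_rot: [[0.003, -0.282, 0.959], [-0.001, 0.959, 0.282], [-1.0, -0.002, 0.002]]
ft_force: [0.2, 2.4, 4.9]
grip_width: 0.0095
```

```bash
python3 -m creep '[{"x":-0.2,"y":0,"z":0,"ax":0,"ay":0,"az":0,"fingers":0},{"x":-0.3,"y":0,"z":0,"ax":0,"ay":0,"az":0,"fingers":0},{"x":-0.3,"y":0,"z":0,"ax":0,"ay":0,"az":0,"fingers":0},{"x":-0.4,"y":0,"z":0,"ax":0,"ay":0,"az":0,"fingers":0},{"x":-0.5,"y":0,"z":0,"ax":0,"ay":0,"az":0,"fingers":0},{"x":-0.6,"y":0,"z":0,"ax":0,"ay":0,"az":0,"fingers":0},{"x":-0.6,"y":0,"z":0,"ax":0,"ay":0,"az":0,"fingers":0},{"x":-0.6,"y":0,"z":0,"ax":0,"ay":0,"az":0,"fingers":0},{"x":-0.6,"y":0,"z":0,"ax":0,"ay":0,"az":0,"fingers":0},{"x":-0.4,"y":0,"z":0,"ax":0,"ay":0,"az":0,"fingers":0},{"x":0,"y":0,"z":0,"ax":0,"ay":0,"az":0,"fingers":0},{"x":0,"y":0,"z":0,"ax":0,"ay":0,"az":0,"fingers":0}]'; python3 look.py w3
python3 - <<'E'
from h import *
t=bot.grab_frame("top");s=bot.grab_frame("scene");w=cv2.imread("pics/w3.png")
cv2.imwrite("pics/s3.png",s);cv2.imwrite("pics/t3.png",t)
a=cv2.resize(s[160:260,150:250],(300,300));b=cv2.resize(t[110:170,160:220],(300,300))
cv2.imwrite("pics/m3.png",np.hstack([cv2.resize(w,(500,375))[:300],a]))
E
```

```text
clock: 6.2
eef_pos: [0.5265, -0.3142, 0.2443]
tcp_rot: [[0.002, -0.282, 0.959], [-0.002, 0.959, 0.282], [-1.0, -0.003, 0.001]]
ft_force: [-0.1, 0.1, -0.9]
grip_width: 0.0092
{'clock': 6.2, 'q': [-37.072, 15.914, 19.127, 93.039, -0.04, -53.449], 'eef_pos': [0.527, -0.314, 0.244], 'tcp_rot': [[0.002, -0.282, 0.959], [-0.002, 0.959, 0.282], [-1.0, -0.003, 0.001]], 'grip_width': 0.009, 'ft_force': [-0.051, 0.05, -0.894]}
```

View pics/m3.png

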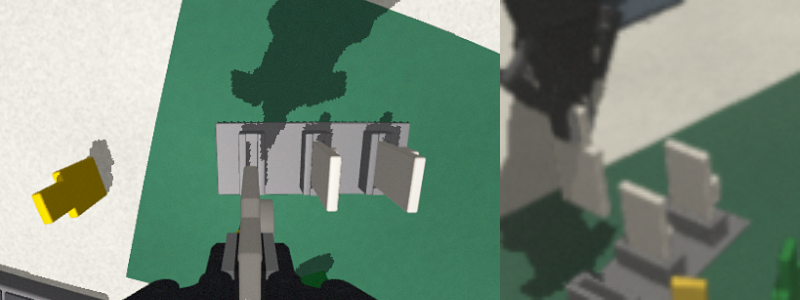

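```bash
python3 -m creep '[{"x":-0.3,"y":0.4,"z":0.07,"ax":0,"ay":0,"az":0,"fingers":0},{"x":-0.3,"y":0.8,"z":0.07,"ax":0,"ay":0,"az":0,"fingers":0},{"x":-0.2,"y":1,"z":0.07,"ax":0,"ay":0,"az":0,"fingers":0},{"x":-0.2,"y":1,"z":0.07,"ax":0,"ay":0,"az":0,"fingers":0},{"x":-0.2,"y":1,"z":0.07,"ax":0,"ay":0,"az":0,"fingers":0},{"x":-0.2,"y":1,"z":0.07,"ax":0,"ay":0,"az":0,"fingers":0},{"x":-0.2,"y":1,"z":0.07,"ax":0,"ay":0,"az":0,"fingers":0},{"x":-0.2,"y":1,"z":0.07,"ax":0,"ay":0,"az":0,"fingers":0},{"x":-0.2,"y":1,"z":0.07,"ax":0,"ay":0,"az":0,"fingers":0},{"x":-0.2,"y":1,"z":0.07,"ax":0,"ay":0,"az":0,"fingers":0},{"x":-0.2,"y":1,"z":0.07,"ax":0,"ay":0,"az":0,"fingers":0},{"x":-0.2,"y":1,"z":0.07,"ax":0,"ay":0,"az":0,"fingers":0}]'
python3 -m creep '[{"x":0,"y":1,"z":0,"ax":0,"ay":-0.6,"az":0,"fingers":0},{"x":0,"y":1,"z":0,"ax":0,"ay":-0.8,"az":0,"fingers":0},{"x":0,"y":0.8,"z":0,"ax":0,"ay":-0.8,"az":0,"fingers":0},{"x":0,"y":0.3,"z":0,"ax":0,"ay":-0.8,"az":0,"fingers":0},{"x":0,"y":0,"z":0,"ax":0,"ay":-0.8,"az":0,"fingers":0},{"x":0,"y":0,"z":0,"ax":0,"ay":-0.37,"az":0,"fingers":0},{"x":0,"y":0,"z":0,"ax":0,"ay":0,"az":0,"fingers":0},{"x":0,"y":0,"z":0,"ax":0,"ay":0,"az":0,"fingers":0},{"x":0,"y":0,"z":0,"ax":0,"ay":0,"az":0,"fingers":0}]'
python3 look.py w4
```

```text
clock: 7.35
eef_pos: [0.454, 0.0179, 0.3207]
tcp_rot: [[-0.001, -0.282, 0.959], [0.0, 0.959, 0.282], [-1.0, 0.001, -0.001]]
ft_force: [0.4, 0.1, -0.5]
grip_width: 0.0089
clock: 8.1
eef_pos: [0.4291, 0.1052, 0.3205]
tcp_rot: [[0.405, -0.282, 0.87], [0.119, 0.959, 0.256], [-0.907, 0.0, 0.422]]
ft_force: [0.2, -0.2, -1.1]
grip_width: 0.0091
{'clock': 8.1, 'q': [0.683, -34.206, -20.407, 79.669, 6.571, -14.301], 'eef_pos': [0.429, 0.105, 0.32], 'tcp_rot': [[0.405, -0.282, 0.87], [0.119, 0.959, 0.256], [-0.907, 0.0, 0.422]], 'grip_width': 0.009, 'ft_force': [0.166, -0.155, -1.121]}
```

View pics/w4.png

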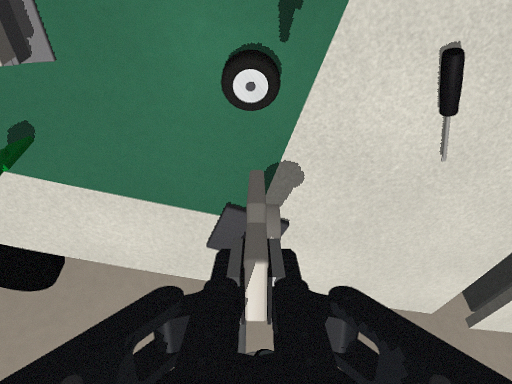

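```bash
cat > tgt.py <<'E'
from h import *
from scipy.spatial.transform import Rotation as Ro
def target(lens,psi,hub=np.array([.0534,.013,-.0009]),back=0.,Rerr=np.eye(3)):
    p=np.radians(psi);a=np.radians(25);u=np.array([np.cos(p),np.sin(p),0])
    xf=u*np.cos(a)+np.r_[0,0,np.sin(a)];zf=-u*np.sin(a)+np.r_[0,0,np.cos(a)];yf=np.cross(zf,xf)
    R=np.c_[-zf,xf,-yf]@Rerr.T
    f=lens-.12*xf
    return R,f-R@hub+zf*back,f
def delta(R,p):
    o=bot.get_obs();Rc=o["tcp_rot"]
    rv=Ro.from_matrix(Rc.T@R).as_rotvec(degrees=True)
    return rv/6, Rc.T@(p-o["eef_pos"])/.03, R.T@(p-o["eef_pos"])/.03
E
python3 - <<'E'
from tgt import *
R,p,f=target(np.array([.68,.194,.26]),-6.5,back=.06)
print(R,p,f);r,a,b=delta(R,p);print("rot units",r,np.linalg.norm(r),"shift before rot",a,"after",b)
E
```

```text
[[ 4.19901611e-01  9.00481910e-01 -1.13203214e-01]
 [-4.78417454e-02 -1.02596954e-01 -9.93571856e-01]
 [-9.06307787e-01  4.22618262e-01 -6.93889390e-18]] [0.51251718 0.21217643 0.30656707] [0.57194217 0.20631163 0.20928581]
rot units [18.4154678  -1.33927054 -1.32435169] 18.51153713557903 shift before rot [1.96683688 2.64007256 3.12536826] after [ 1.41318381  1.93183284 -3.8571091 ]
```

```bash
python3 -m creep '[{"x":0,"y":0,"z":0,"ax":0.97,"ay":-0.07,"az":-0.07,"fingers":0},{"x":0,"y":0,"z":0,"ax":0.97,"ay":-0.07,"az":-0.07,"fingers":0},{"x":0,"y":0,"z":0,"ax":0.97,"ay":-0.07,"az":-0.07,"fingers":0},{"x":0,"y":0,"z":0,"ax":0.97,"ay":-0.07,"az":-0.07,"fingers":0},{"x":0,"y":0,"z":0,"ax":0.97,"ay":-0.07,"az":-0.07,"fingers":0},{"x":0,"y":0,"z":0,"ax":0.97,"ay":-0.07,"az":-0.07,"fingers":0},{"x":0,"y":0,"z":0,"ax":0.97,"ay":-0.07,"az":-0.07,"fingers":0},{"x":0,"y":0,"z":0,"ax":0.97,"ay":-0.07,"az":-0.07,"fingers":0},{"x":0,"y":0,"z":0,"ax":0.97,"ay":-0.07,"az":-0.07,"fingers":0},{"x":0,"y":0,"z":0,"ax":0.97,"ay":-0.07,"az":-0.07,"fingers":0},{"x":0,"y":0,"z":0,"ax":0.97,"ay":-0.07,"az":-0.07,"fingers":0},{"x":0,"y":0,"z":0,"ax":0.97,"ay":-0.07,"az":-0.07,"fingers":0}]'
python3 -m creep '[{"x":0,"y":0,"z":0,"ax":0.97,"ay":-0.07,"az":-0.07,"fingers":0},{"x":0,"y":0,"z":0,"ax":0.97,"ay":-0.07,"az":-0.07,"fingers":0},{"x":0,"y":0,"z":0,"ax":0.97,"ay":-0.07,"az":-0.07,"fingers":0},{"x":0,"y":0,"z":0,"ax":0.97,"ay":-0.07,"az":-0.07,"fingers":0},{"x":0,"y":0,"z":0,"ax":0.97,"ay":-0.07,"az":-0.07,"fingers":0},{"x":0,"y":0,"z":0,"ax":0.97,"ay":-0.07,"az":-0.07,"fingers":0},{"x":0,"y":0,"z":0,"ax":0.97,"ay":-0.07,"az":-0.07,"fingers":0},{"x":0,"y":0,"z":0,"ax":0,"ay":0,"az":0,"fingers":0},{"x":0,"y":0,"z":0,"ax":0,"ay":0,"az":0,"fingers":0}]'
python3 -c '
from tgt import *
R,p,f=target(np.array([.68,.194,.26]),-6.5,back=.06)
print(delta(R,p))'
```

```text
clock: 9.15
eef_pos: [0.4298, 0.1052, 0.3203]
tcp_rot: [[0.451, 0.732, 0.51], [0.013, 0.567, -0.824], [-0.892, 0.378, 0.246]]
ft_force: [0.6, -0.5, -0.1]
grip_width: 0.0089
clock: 9.9
eef_pos: [0.4298, 0.1053, 0.3203]
tcp_rot: [[0.419, 0.901, -0.112], [-0.048, -0.101, -0.994], [-0.907, 0.421, 0.0]]
ft_force: [-0.2, 0.4, -1.2]
grip_width: 0.0092
(array([ 0.01238955, -0.00165018,  0.01302775]), array([ 1.39977918,  1.92941979, -3.84938114]), array([ 1.40174127,  1.9225127 , -3.85212201]))
```

```bash
python3 -m creep '[{"x":0.2,"y":0.29,"z":-0.57,"ax":0,"ay":0,"az":0,"fingers":0},{"x":0.3,"y":0.41,"z":-0.82,"ax":0,"ay":0,"az":0,"fingers":0},{"x":0.3,"y":0.41,"z":-0.82,"ax":0,"ay":0,"az":0,"fingers":0},{"x":0.3,"y":0.41,"z":-0.82,"ax":0,"ay":0,"az":0,"fingers":0},{"x":0.3,"y":0.41,"z":-0.82,"ax":0,"ay":0,"az":0,"fingers":0},{"x":0,"y":0,"z":0,"ax":0,"ay":0,"az":0,"fingers":0},{"x":0,"y":0,"z":0,"ax":0,"ay":0,"az":0,"fingers":0},{"x":0,"y":0,"z":0,"ax":0,"ay":0,"az":0,"fingers":0}]'
python3 look.py w5;python3 - <<'E'
from h import *
cv2.imwrite("pics/s5.png",bot.grab_frame("scene"));cv2.imwrite("pics/t5.png",bot.grab_frame("top"))
w=cv2.imread("pics/w5.png");cv2.imwrite("pics/w5c.png",cv2.resize(w[40:340,192:],(800,750))[:600])
E
```

```text
clock: 10.57
eef_pos: [0.5121, 0.2116, 0.3066]
tcp_rot: [[0.419, 0.901, -0.113], [-0.048, -0.102, -0.994], [-0.907, 0.422, 0.001]]
ft_force: [-0.5, 0.3, -1.0]
grip_width: 0.009
{'clock': 10.567, 'q': [21.486, -14.344, -8.4, 73.638, -11.435, 115.72], 'eef_pos': [0.512, 0.212, 0.307], 'tcp_rot': [[0.419, 0.901, -0.113], [-0.048, -0.102, -0.994], [-0.907, 0.422, 0.001]], 'grip_width': 0.009, 'ft_force': [-0.507, 0.252, -1.042]}
```

View pics/w5c.png

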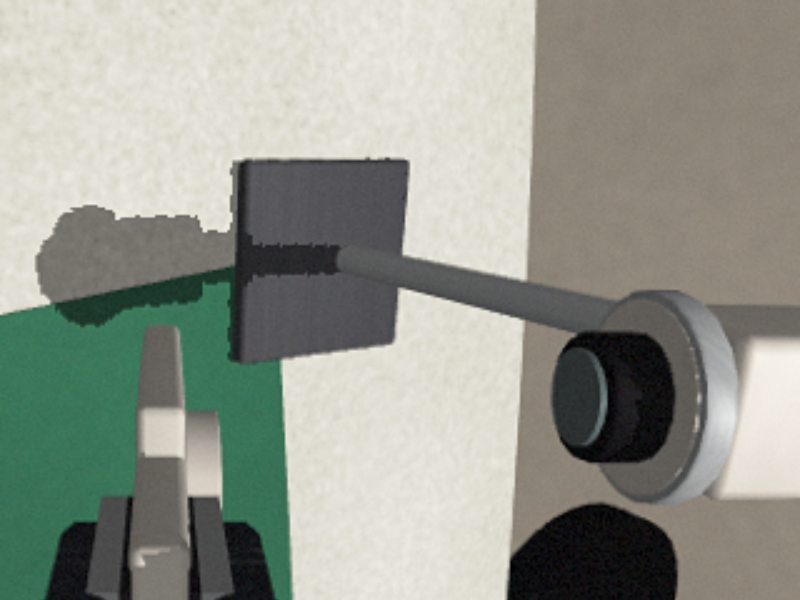

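Run:
```python
from tgt import *
C=cam("wrist");T=cam("top");o=bot.get_obs();R=o["tcp_rot"];p0=o["eef_pos"]
g=lambda x,y:(192+x/2.5,40+y/2.5)
L=onz(C,g(581,397),.26);print("lens",L,"ring@.2685",onz(C,g(652,395),.2685))
for h in(.008,.012,.016):
    q=np.array([onz(C,g(*c),h) for c in[(245,160),(409,160),(394,343),(240,362)]])
    e=[q[1]-q[0],q[2]-q[1],q[2]-q[3],q[3]-q[0]]
    print(h,[(round(np.linalg.norm(x)*1e3,1),round(np.degrees(np.arctan2(x[1],x[0])),1)) for x in e],q.mean(0))
inv=lambda P:[(round((u-192)*2.5),round((v-40)*2.5)) for u,v in proj(C,P)]
def circ(c,ax,r):
    ax=ax/np.linalg.norm(ax);a=np.cross(ax,[0,0,1]);a/=np.linalg.norm(a);b=np.cross(ax,a)
    q=np.array(inv([c+r*(np.cos(t)*a+np.sin(t)*b) for t in np.linspace(0,6.28,72)]));return q.min(0),q.max(0)
for psi in(-4,-6.5,-9):
    Rt,p,f=target(L,psi);xf=Rt[:,1]
    print(psi,"lens circ",circ(L,xf,.02),"ring",circ(L+.02*xf,xf,.033))
t=lambda *v:p0+R@np.array(v)
print("bottom outer",inv([t(.1034,y,-.0259) for y in(-.005,.005)]),"shoulder outer",inv([t(.0314,y,-.0259) for y in(-.005,.005)]),"shoulder inner",inv([t(.0314,y,-.0159) for y in(-.005,.005)]))
print("top outer",inv([t(-.0066,y,-.0159) for y in(-.005,.005)]))
print("hub circ",circ(t(.0534,.013,-.0009),R[:,1],.016))
t5=cv2.imread("pics/t5.png");print("lens in top",proj(T,[L]))
```

```text
lens [0.67853953 0.18996863 0.26      ] ring@.2685 [0.70173894 0.18716205 0.2685    ]
0.008 [(np.float64(121.3), np.float64(-7.1)), (np.float64(120.3), np.float64(-96.5)), (np.float64(121.0), np.float64(-7.3)), (np.float64(119.9), np.float64(-96.3))] [0.7656225 0.1811977 0.008    ]
0.012 [(np.float64(120.1), np.float64(-7.1)), (np.float64(119.1), np.float64(-96.5)), (np.float64(119.8), np.float64(-7.3)), (np.float64(118.7), np.float64(-96.3))] [0.76272842 0.18229762 0.012     ]
0.016 [(np.float64(118.9), np.float64(-7.1)), (np.float64(117.9), np.float64(-96.5)), (np.float64(118.6), np.float64(-7.3)), (np.float64(117.6), np.float64(-96.3))] [0.75983434 0.18339754 0.016     ]
-4 lens circ (array([551, 333]), array([616, 461])) ring (array([589, 289]), array([711, 500]))
-6.5 lens circ (array([550, 333]), array([617, 461])) ring (array([587, 291]), array([711, 503]))
-9 lens circ (array([550, 333]), array([617, 461])) ring (array([586, 294]), array([712, 505]))
bottom outer [(141, 316), (177, 316)] shoulder outer [(134, 399), (185, 399)] shoulder inner [(134, 446), (184, 446)]
top outer [(127, 538), (191, 538)]
hub circ (array([211, 401]), array([220, 540]))
lens in top [[184.99627826 159.86366662]]
```

Run:
```python
from h import *
w=cv2.imread("pics/w5.png");c=255
c=256
print("cols",c,[int(v) for v in w[165:290,c].min(1)])
for r in(180,195,205,215,222,230):print(r,[int(v) for v in w[r,244:285].min(1)])
cv2.imwrite("pics/w5p.png",cv2.resize(w[160:290,225:305],None,fx=6,fy=6,interpolation=cv2.INTER_CUBIC)[:600])
```

```text
cols 256 [59, 57, 61, 63, 70, 95, 93, 88, 95, 93, 90, 95, 91, 96, 92, 96, 92, 95, 95, 92, 94, 95, 96, 92, 91, 95, 94, 91, 93, 89, 92, 91, 96, 96, 94, 92, 89, 100, 144, 171, 184, 189, 195, 196, 196, 193, 194, 193, 192, 191, 195, 195, 194, 194, 197, 198, 190, 151, 87, 93, 97, 95, 93, 96, 92, 90, 92, 93, 98, 92, 99, 93, 92, 93, 87, 91, 92, 89, 96, 88, 95, 87, 94, 92, 90, 94, 88, 90, 92, 96, 94, 92, 91, 106, 136, 133, 107, 113, 115, 112, 114, 114, 116, 113, 113, 117, 115, 114, 111, 112, 115, 114, 115, 114, 112, 117, 113, 115, 114, 113, 118, 115, 115, 116, 115]
180 [59, 61, 56, 55, 66, 87, 84, 93, 91, 93, 94, 91, 96, 94, 98, 95, 96, 88, 117, 144, 102, 62, 60, 61, 62, 58, 63, 61, 62, 57, 60, 60, 62, 58, 58, 57, 55, 57, 60, 54, 32]
195 [62, 57, 57, 81, 86, 88, 88, 93, 92, 92, 91, 89, 92, 94, 96, 96, 99, 97, 98, 117, 142, 124, 61, 56, 57, 59, 61, 62, 60, 60, 60, 57, 51, 59, 60, 58, 61, 60, 54, 60, 60]
205 [56, 54, 75, 106, 134, 162, 181, 177, 177, 178, 181, 180, 184, 182, 181, 185, 182, 181, 181, 193, 203, 182, 117, 92, 94, 93, 95, 93, 88, 89, 91, 90, 89, 90, 116, 67, 55, 61, 56, 56, 55]
215 [53, 60, 83, 110, 135, 166, 191, 193, 192, 190, 196, 198, 195, 196, 197, 196, 196, 202, 203, 205, 213, 196, 137, 152, 147, 149, 149, 146, 147, 149, 146, 149, 146, 142, 148, 162, 82, 55, 58, 55, 56]
222 [62, 57, 72, 101, 101, 101, 151, 150, 149, 156, 153, 153, 151, 155, 154, 156, 157, 158, 158, 190, 202, 193, 150, 175, 178, 170, 176, 172, 172, 173, 172, 172, 175, 171, 171, 181, 130, 56, 55, 54, 60]
230 [57, 63, 85, 87, 92, 87, 95, 90, 92, 88, 93, 97, 90, 93, 91, 93, 90, 95, 91, 111, 124, 135, 162, 193, 193, 194, 193, 195, 193, 192, 194, 190, 190, 193, 190, 199, 190, 57, 52, 59, 55]
```

View pics/w5p.png

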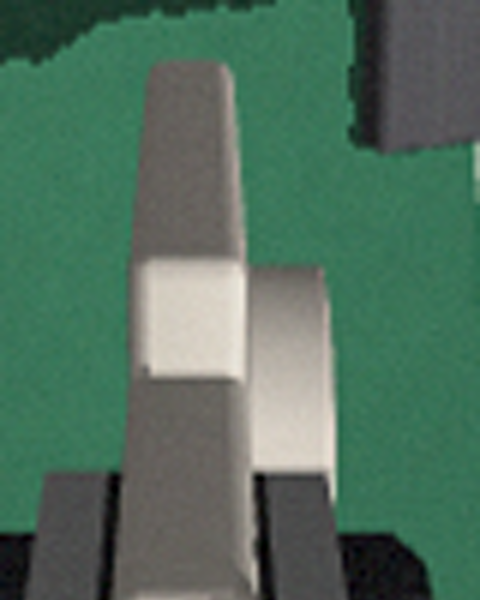

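Run:
```python
from tgt import *
R,p,f=target(np.array([.6785,.191,.26]),-6.8,hub=np.array([.0534,.013,.0005]))
r,a,b=delta(R,p);print(p,f,"rot",r,"shift",b)
```

```text
[0.53645913 0.20844089 0.25218861] [0.57050812 0.20387725 0.20928581] rot [ 0.0266854  -0.02453268 -0.01181492] shift [ 2.02787889 -0.0434532  -0.00721832]
```

```bash
python3 -m creep '[{"x":0.4,"y":-0.04,"z":-0.01,"ax":0.03,"ay":-0.02,"az":-0.01,"fingers":0},{"x":0.5,"y":0,"z":0,"ax":0,"ay":0,"az":0,"fingers":0},{"x":0.5,"y":0,"z":0,"ax":0,"ay":0,"az":0,"fingers":0},{"x":0.4,"y":0,"z":0,"ax":0,"ay":0,"az":0,"fingers":0},{"x":0.23,"y":0,"z":0,"ax":0,"ay":0,"az":0,"fingers":0},{"x":0,"y":0,"z":0,"ax":0,"ay":0,"az":0,"fingers":0},{"x":0,"y":0,"z":0,"ax":0,"ay":0,"az":0,"fingers":0},{"x":0,"y":0,"z":0,"ax":0,"ay":0,"az":0,"fingers":0}]'
python3 look.py w6
python3 - <<'E'
from tgt import *
t=bot.grab_frame("top");s=bot.grab_frame("scene");w=cv2.imread("pics/w6.png")
cv2.imwrite("pics/t6.png",t);cv2.imwrite("pics/s6.png",s)
z=lambda i,x,y,w,h,W,H:cv2.resize(i[y:y+h,x:x+w],(W,H),interpolation=cv2.INTER_CUBIC)
cv2.imwrite("pics/m6.png",np.vstack([np.hstack([z(w,192,100,320,240,400,300),z(t,160,110,80,60,400,300)]),np.hstack([z(s,300,120,100,75,400,300),z(s,160,160,160,120,400,300)])]))
R,p,f=target(np.array([.6785,.191,.26]),-6.8,hub=np.array([.0534,.013,.0005]))
r,a,b=delta(R,p);print("rot",r,"shift",b)
o=bot.get_obs();L=np.array([.6785,.191,.26])
print("lens px wrist",proj(cam("wrist"),[L]),"top lens, hub",proj(cam("top"),[L,f]),"scene",proj(cam("scene"),[L,f]))
E
```

```text
clock: 11.38
eef_pos: [0.537, 0.2093, 0.2523]
tcp_rot: [[0.42, 0.9, -0.118], [-0.049, -0.107, -0.993], [-0.906, 0.423, -0.001]]
ft_force: [-0.1, -0.6, -0.3]
grip_width: 0.009
{'clock': 11.383, 'q': [20.153, -12.101, -12.798, 66.686, -11.004, 114.745], 'eef_pos': [0.537, 0.209, 0.252], 'tcp_rot': [[0.42, 0.9, -0.118], [-0.049, -0.107, -0.993], [-0.906, 0.423, -0.001]], 'grip_width': 0.009, 'ft_force': [-0.089, -0.555, -0.271]}
rot [-0.00049975 -0.01353392 -0.00958074] shift [ 0.00789185 -0.02362176  0.04019818]
lens px wrist [[473.66706862 230.49906485]] top lens, hub [[184.65783513 159.8769284 ]
 [183.1468585  196.22040719]] scene [[348.74934891 147.80388334]
 [322.17497751 148.3783904 ]]
```

View pics/m6.png

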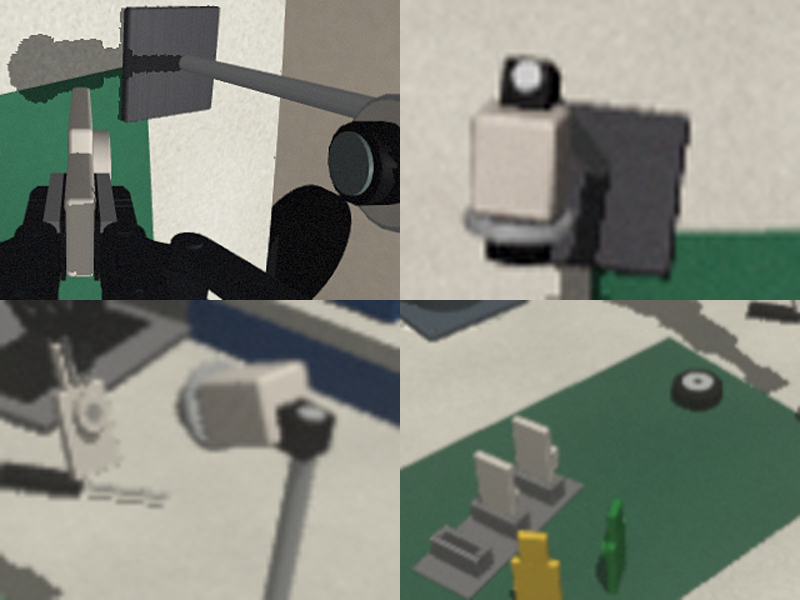

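Run:
```python
from tgt import *
T=cam("top");S=cam("scene");L=np.array([.6785,.191,.26])
R,p,f=target(L,-6.8);xf=R[:,1];a=R[:,0];b=R[:,2]
ex=lambda C,c,r:(lambda q:(q.min(0).round(1),q.max(0).round(1)))(proj(C,[c+r*(np.cos(t)*a+np.sin(t)*b) for t in np.linspace(0,6.28,72)]))
o=bot.get_obs();hub=o["eef_pos"]+o["tcp_rot"]@np.array([.0534,.013,.0005])
print("TOP ring",ex(T,L+.02*xf,.033),"lens",ex(T,L,.02))
print("SCENE ringfront",ex(S,L+.02*xf,.033),"hub",ex(S,hub,.016))
print("hub dev from focus mm, in focus axes",(xf@(hub-f)*1e3,-b@(hub-f)*1e3,-a@(hub-f)*1e3))
t=cv2.imread("pics/t6.png");s=cv2.imread("pics/s6.png")
for r in(153,155,157,159,161):print("T",r,[int(v) for v in t[r,170:200].max(1)])
for r in(144,146,148,150):print("S",r,[int(v) for v in s[r,312:356].max(1)])
print("col183",[int(v) for v in t[148:168,183].max(1)])
```

```text
TOP ring (array([173.8, 150.4]), array([195.9, 156.9])) lens (array([178. , 157.9]), array([191.3, 161.9]))
SCENE ringfront (array([345.4, 136.3]), array([361.6, 159.1])) hub (array([318.8, 143.2]), array([326.4, 153.2]))
hub dev from focus mm, in focus axes (np.float64(0.7621983272205), np.float64(1.2809368799918242), np.float64(0.24916956165750098))
T 153 [196, 196, 169, 123, 129, 116, 116, 120, 94, 93, 95, 108, 113, 124, 137, 141, 146, 165, 167, 148, 83, 59, 98, 126, 93, 53, 31, 28, 28, 29]
T 155 [205, 200, 191, 127, 124, 130, 142, 142, 143, 149, 155, 162, 154, 144, 139, 133, 123, 120, 118, 119, 111, 116, 112, 99, 60, 35, 25, 27, 27, 25]
T 157 [202, 198, 202, 203, 188, 178, 160, 119, 122, 147, 154, 152, 147, 148, 147, 142, 139, 136, 128, 122, 115, 102, 84, 72, 70, 32, 25, 27, 28, 22]
T 159 [204, 202, 202, 199, 202, 204, 199, 55, 5, 28, 12, 24, 23, 33, 31, 34, 31, 30, 28, 15, 49, 66, 68, 70, 46, 32, 27, 28, 28, 30]
T 161 [201, 203, 202, 204, 204, 204, 200, 90, 23, 17, 14, 14, 7, 10, 11, 11, 18, 4, 4, 0, 62, 67, 67, 49, 28, 30, 27, 27, 29, 66]
S 144 [116, 110, 136, 180, 182, 180, 17
[... 265 characters left out ...]
179, 181, 193, 197, 196, 195, 196, 195, 193, 193, 193, 195, 194, 194, 195, 195, 191, 164, 104, 87, 111, 140, 154, 127, 102, 103, 104, 104, 106, 106]
S 148 [118, 107, 110, 147, 177, 174, 135, 146, 173, 152, 133, 132, 138, 159, 179, 186, 193, 194, 194, 193, 195, 194, 194, 194, 193, 194, 194, 193, 193, 192, 191, 172, 123, 81, 98, 130, 151, 129, 104, 103, 105, 105, 105, 106]
S 150 [111, 94, 97, 117, 173, 173, 130, 119, 168, 176, 165, 153, 161, 177, 178, 181, 178, 190, 192, 196, 194, 193, 193, 193, 193, 193, 194, 195, 197, 195, 194, 191, 163, 108, 90, 114, 140, 133, 108, 102, 105, 106, 104, 104]
col183 [194, 195, 193, 196, 192, 124, 81, 144, 159, 148, 100, 33, 12, 10, 20, 148, 201, 207, 203, 204]
```

```bash
python3 -m creep '[{"x":0,"y":-0.06,"z":0,"ax":0,"ay":0,"az":0,"fingers":0},{"x":0,"y":0,"z":0,"ax":0,"ay":0,"az":0,"fingers":0},{"x":0,"y":0,"z":0,"ax":0,"ay":0,"az":0,"fingers":0},{"x":0,"y":0,"z":0,"ax":0,"ay":0,"az":0,"fingers":0},{"x":0,"y":0,"z":0,"ax":0,"ay":0,"az":0,"fingers":0},{"x":0,"y":0,"z":0,"ax":0,"ay":0,"az":0,"fingers":0}]'
python3 - <<'E'
from tgt import *
L=np.array([.677,.1925,.26]);R,p,f=target(L,-6.8);o=bot.get_obs()
for h in((.0534,.013,-.0009),(.0534,.013,.0008)):
    d=o["eef_pos"]+o["tcp_rot"]@np.array(h)-f;print("dev focus axes mm",R[:,1]@d*1e3,-R[:,2]@d*1e3,-R[:,0]@d*1e3)
print(o["joint_vel"].round(2),o["grip_width"])
a=cv2.imread("pics/w6.png")[150:290,200:300].astype(int);b=bot.grab_frame("wrist")[150:290,200:300].astype(int);print("hand region change",abs(a-b).mean())
E
```

```text
clock: 12.03
eef_pos: [0.5352, 0.2095, 0.2506]
tcp_rot: [[0.419, 0.9, -0.118], [-0.05, -0.107, -0.993], [-0.907, 0.422, -0.0]]
ft_force: [-0.5, 0.6, -1.0]
grip_width: 0.0091
dev focus axes mm -0.5031348227997908 0.9949718468564306 -1.6002610328618083
dev focus axes mm -0.5028886723484063 -0.7050279789971938 -1.6009900785630964
[ 0.01  0.15 -0.13  0.03 -0.04 -0.04] 0.009078508465942943
hand region change 4.705619047619048
```

```bash
python3 -m creep '[{"x":-0.04,"y":0,"z":0,"ax":0,"ay":0,"az":0,"fingers":0},{"x":0,"y":0,"z":0,"ax":0,"ay":0,"az":0,"fingers":0},{"x":0,"y":0,"z":0,"ax":0,"ay":0,"az":0,"fingers":0},{"x":0,"y":0,"z":0,"ax":0,"ay":0,"az":0,"fingers":0},{"x":0,"y":0,"z":0,"ax":0,"ay":0,"az":0,"fingers":0},{"x":0,"y":0,"z":0,"ax":0,"ay":0,"az":0,"fingers":0}]'
python3 - <<'E'
from workcell import bot
print(bot.get_obs()["eef_pos"],bot.finish_job())
E
```

```text
clock: 12.58
eef_pos: [0.5346, 0.2095, 0.2516]
tcp_rot: [[0.419, 0.9, -0.118], [-0.05, -0.107, -0.993], [-0.907, 0.422, -0.0]]
ft_force: [0.7, -1.2, -1.2]
grip_width: 0.0092
the job is handed in; nothing more can be done
[0.5346229  0.20951508 0.25159732] None
```

I took the single-hub plate out of the rack, gripped by its neck at 60 N. It is now held in front of the inspection camera, hub towards the lens, tilted 25° and the right way up. I handed the job in at 12.6 s.

**Position:** by my measurements the hub face is about 1 mm from the focus point on each axis and the plate is square to the line of sight within a fraction of a degree. The grip held steady at 9 mm opening, with only about 1 N on the wrist.

**Other things:** my last picture, taken just before two final adjustments of under 2 mm, showed the other two plates still in the rack and the wheel in place. I did not check the screwdriver closely in it. The gripper and plate were well clear of the camera.

**Disagreements:**
- **Lens position:** the overhead camera put the lens 3–4 mm off from where the wrist camera put it. I used a point between the two that leans towards the wrist view.
- **Ring light:** the scene camera showed its edge about 1.7 px off my prediction, and I did not resolve that.
- **Plate in the gripper:** two wrist views differed by about 1.7 mm on its sideways position. The real error could therefore be 2–3 mm.

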